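# Hang the slide basket up to drain and close the rinse bath

## Robot

A 6-joint arm with a two-finger parallel gripper is mounted at the origin on a cart in front of the work surface, level with it; the furniture and walls round the work are solid. World frame = base frame: x ahead of the robot, y to its left, z up, the work surface at z = 0. Lengths are in m, angles in rad, forces in N, time in s.
With the tool pointing down it reaches from about 0.35 to 0.725 m from the base axis. Payload 6 kg.
Tool frame: the origin (TCP) lies midway between the tips of the shut fingers; the grasp point (between the pads) lies 19 mm behind it (ctrl.pinch_z is the distance from the TCP to the grasp point, in m); z points along the fingers, y is the line along which they close (so a half turn about z gives the same grasp; the last joint's range is limited). The gripper opens to 85 mm and grips with 20 to 120 N. Pads are 22 mm wide; open, the fingers measure 114 mm over their backs; the gripper's body (76 mm by 85 mm) begins 54 mm behind the grasp point. The pads swing forward as they close: fully open they stand 13 mm farther back than shut.
Start: joints at [1.561, 0.04, 0.085, 0, -1.615, -0.334], TCP at [0.202, 0.565, 0.231] pointing down, gripper open.
Joint ranges: [-2.56, 2.56], [-1.29, 2.01], [-1.08, 1.49], [-3.29, 1.98], [-2.81, -0.18], [-2.99, 2.99]. Speed limits (rad/s): [2.57, 2.57, 3.01, 3.14, 3.14, 3.14].

## Interface

Orientations are given as a unit quaternion [x, y, z, w].
In Python, from station import ctrl gives the robot as it stands. The module is installed in compiled form; this text tells all that it offers.
- The arm moves only by the tool jog_arm, never from a script. Its argument "motion" is a list of rows, each a list of 7 numbers: the turn, a rotation vector about the tool's x, y, z in rad, then the shift along the tool's x, y, z in units of 25 mm (1.0 is 25 mm), then the finger opening in mm, from 0 to 85.4. In form: [[rx, ry, rz, tx, ty, tz, fingers], ...]. A call has exactly 10 rows; each row shifts and turns the commanded pose from where the row before left it, along the tool's axes as they then stand; what a row does not reach is not made up. A row lasts 1/10 s, in which the tool goes at most 50 mm and 8.59 degrees, less where a joint would pass 70% of its speed; a pose out of reach is approached as far as the arm can. A call is refused whole if a number of a shift passes 1 or a number of a turn 0.15, either way. A call with a gripper value outside its range is refused whole. The fingers move at their own pace and stop on an object; "force" is the grip in N (left out, the last holds). Time passes only in rows, so rows that do not move let the fingers close, or fill a call up. It gives the time, the measured TCP pose, the force, the opening and the grip force at its end, in the units of the state.
- ctrl.get_obs(): the state, without advancing time (a new reading comes with each control period).
- ctrl.get_image(name): name is "side" or "top"; returns a dict with "color" (384x512x3 uint8, red, green, blue), "intrinsics" (3x3 intrinsics, pixels), "k1" (the pictures are not rectified: a ray, as slopes to the right and down, at radius r is drawn at 1 + k1 r^2 times it, then the intrinsics apply), "eye" and "rotation" of the camera in the world. Camera axes: x right, y down, z forward; pixel columns grow to the right and rows downward; lengths in m; the calibration is good to about 2 mm. A picture is of the moment at which its call begins. There is no depth.
- ctrl.finish_job(): hands the job in; it is judged then, once.
Trained networks look in a picture, given as the dict that the camera call returned (one of the last four; its "shot" number tells which), for a name from the list of things; names that differ only in an ending like _2 or _b are one class to them, and where a whole thing is asked for, a point or a joint stands for the part that bears it (a point fixed in the world has none). Each returns a list of dicts, best first, with "p" (0 to 1); they miss things now and then, are a little off and sometimes report something else, mostly with a low value. They report only what shows in the picture. A call takes as long as a camera call.
- ctrl.trace(picture, target): "mask" (384x512 bool, what is visible of it) and "extent" ([left, top, right, bottom] in pixels, round what is visible of it).
- ctrl.pinpoint(picture, target): "centre" ([column, row] in pixels: a listed point, or the origin of a listed thing).
The state is a dict: "time_s": time; "joints": joint angles; "joint_velocities": joint speeds; "joint_efforts": joint torques, N m; "ee_pos": TCP position; "tool_rot": TCP orientation; "force": force on the tool from outside, world axes, zero at the start; "moment": the same for the moment, N m; "opening": opening from 0.0 (shut) to 1.0 (fully open); "grip_force": force on a finger pad.
Only numpy, scipy, OpenCV 4.12 (cv2) and the standard library are available. Lean on these libraries where they do the work, as an engineer would, in place of code of your own. Each camera call takes 0.05 s, during which the arm holds its last target. There are 200 camera calls.

## Task

Lift the basket of slides out of the open rinse bath by the grip on its handle, keeping it upright, and hang it by its handle bar on the hook of the drip stand so that it hangs there free, level and still. Then close the bath's lid fully. Do not knock over the stain jar that stands beside them.

Things in the scene. Friction and masses are not known exactly. Their poses are not given: they have to be found in the camera images.
- basket_grip (a point): centre of the flat black plastic grip on top of the wire slide basket: take the basket here. Grip 40 (x) x 12 (y) x 36 mm high, pinched along y; on a 12 x 10 mm steel stem above the middle of the handle bar, its lower edge 21 mm above the bar's top, its centre 138 mm above the basket's underside. Axes: those of the basket, z up
- basket_bar (a point): middle of the basket's level handle bar (8 mm round steel, along y), on its centre line, 43 mm below the centre of the grip, 95 mm above the basket's underside. Its legs go down at y = +-45 mm; between bar and basket rim is an open window 46 mm high, open through along x, for the hook. Axes: those of the basket
- basket: the whole rigid wire slide basket, 0.15 to 0.29 kg: body 60 (x) x 90 (y) x 45 mm high, full of slides, with handle and grip above it in the plane x = 0. Origin at the centre of its underside. At the start it stands in the bath on its floor, its axes within 0.1 rad of the bath's
- bath: white open-topped rinse bath, fixed to the bench, outer size 90 (x) x 120 (y) x 65 mm high, walls and floor 5 mm; origin at the centre of its underside, z up. The lid's hinge runs along y at the top of its +x wall, which is the wall on the robot's left (+y)
- bath_lid_hinge (a point): point on the lid's hinge line, half-way along it, 45 mm from the bath's centre along bath +x, 65.5 mm above the bench
- bath_lid (a joint): angle of the bath's flat grey lid (90 mm from hinge to front edge plus a 10 mm finger lip, 120 mm wide, 8 mm thick): 0 shut, level on the rim; 1.57 upright; starts at 1.6 to 1.85, leaning back away from the bath. The hinge is stiff (1 to 2 N at the edge): the lid stays where it is left and must be pushed down all the way
- stand: drip stand fixed to the bench: grey base 110 x 100 x 12 mm, steel post 14 mm thick at x = +60 mm, and one flat steel hook arm 24 mm wide (y), 4 mm thick, from the post's top towards -x; only a 6 mm cap rises above it at the post. Origin on the bench right below the hook's seat; z up; the hook's open end points to -x, roughly to the robot's left (world +y)
- hook_seat (a point): the hook's seat, on top of the arm, 180 mm above the bench; the bar lies here across the arm, along the stand's y. The seat is 30 mm long in x: at its -x end the upturned lip, 4 mm thick, 16 mm higher than the seat; at its +x end a ridge 4 mm thick, 9 mm higher. Axes: those of the stand
- stain_jar_a_mid (a point): middle of a lidded glass stain jar, 67 mm across, 114 mm high, a bystander near the front, between bath and stand; it must stay standing. z is its axis

How it is judged:
On the way, in this order (a step that is already met when the one before it is completed fails the run):
1. the basket is lifted clear of the bath (z of basket_bar in the frame of bath above 0.165 m), for 0.1 s.
2. the basket hangs by its bar in the hook's seat, let go (x of basket_bar in the frame of hook_seat between -0.015 and 0.015 m and y of basket_bar in the frame of hook_seat between -0.025 and 0.025 m and z of basket_bar in the frame of hook_seat between -0.002 and 0.01 m and angle between basket_grip's own z axis and vertical below 0.25 rad and contact force between basket and stand above 0.5 N and contact force between basket and the fingers below 0.1 N), for 0.2 s.
3. then the bath's lid is shut (value of joint bath_lid below 0.06 rad), for 0.2 s.
At the end, for the whole second after the job is handed in: The basket hangs released and at rest on the stand's hook, its bar's middle within 15 mm of the seat's centre along the arm and 25 mm across it and resting in the seat (bar centre at most 10 mm above it), tilted less than 0.25 rad; the bath's lid is shut to within 0.06 rad (all of step 2 and value of joint bath_lid below 0.06 rad and linear speed of basket below 0.05 m/s and angular speed of basket below 0.6 rad/s); the robot touches nothing.
It fails at once if the basket is tipped by more than 0.8 rad (angle between basket_grip's own z axis and vertical above 0.8 rad).
It fails at once if the stain jar is knocked over (angle between stain_jar_a_mid's own z axis and vertical above 0.5 rad).
It also fails if it takes over 58 s, if anything falls off the work surface, if the arm or the gripper's body presses on something with over 40 N, if the wrist force passes 120 N, or if a joint passes its speed limit or range.

## Working session

There is one attempt and no reset: what is moved stays moved. The work goes in short steps, Python scripts to look and compute and a tool call to move; the robot and the scene stay as the last step left them, time stands still between calls to the robot, and variables do not carry over. Pictures are saved under pics/ and viewed, at most 10 in all, crops included, and the job is handed in when it is done.

Besides the shell and the picture viewer there is one more tool, called after "Call:" as name(argument=value, ...), one argument or row to a line, values as JSON. jog_arm: Moves the arm, as the interface text tells. Its arguments: {"type":"object","properties":{"motion":{"type":"array"},"force":{"type":"number"}},"required":["motion"]}

```bash
mkdir -p pics; cat > h.py <<'E'
from station import ctrl
import numpy as np, cv2
from scipy.spatial.transform import Rotation as R
def ray(im,px):
    K=np.array(im["intrinsics"]);k=im["k1"]
    d=np.array([(px[0]-K[0,2])/K[0,0],(px[1]-K[1,2])/K[1,1]]);u=d.copy()
    for _ in range(30): u=d/(1+k*(u@u))
    return np.array(im["eye"]),np.array(im["rotation"])@np.array([u[0],u[1],1])
def proj(im,p):
    K=np.array(im["intrinsics"]);c=np.array(im["rotation"]).T@(np.array(p)-np.array(im["eye"]))
    u=c[:2]/c[2];u=u*(1+im["k1"]*(u@u));return np.array([K[0,0]*u[0]+K[0,2],K[1,1]*u[1]+K[1,2]])
def atz(im,px,z):
    e,d=ray(im,px);return e+d*(z-e[2])/d[2]
def tri(rs):
    A=0;b=0
    for e,d in rs:
        d=d/np.linalg.norm(d);P=np.eye(3)-np.outer(d,d);A=A+P;b=b+P@e
    x=np.linalg.solve(A,b);return x,[np.linalg.norm((np.eye(3)-np.outer(d,d)/(d@d))@(x-e)) for e,d in rs]
E
python3 - <<'E'
from h import *
np.set_printoptions(precision=4,suppress=True)
a=ctrl.get_image("side");b=ctrl.get_image("top")
for n,i in(("side",a),("top",b)):
    cv2.imwrite(f"pics/{n}0.png",i["color"][:,:,::-1]);print(n,i["eye"],np.array(i["rotation"]).tolist(),i["intrinsics"][0][0])
for t in["basket_grip","basket_bar","bath","bath_lid_hinge","stand","hook_seat","stain_jar_a_mid","basket"]:
    r=[]
    for i in(a,b):
        q=ctrl.pinpoint(i,t)
        print(t,[(np.round(x["centre"],1).tolist(),round(x["p"],2)) for x in q[:2]])
        if q:r.append(ray(i,q[0]["centre"]))
    if len(r)==2:print("   ",*tri(r))
o=ctrl.get_obs();print(o["ee_pos"],o["tool_rot"],R.from_quat(o["tool_rot"]).as_matrix(),ctrl.pinch_z,o["force"])
E
```

```text
side [ 0.0797 -0.6691  0.4598] [0.8113291564620924, -0.1876025994645885, 0.12265817906875287, -0.5399122481072056] 430.4399039292441
top [0.2896 0.0185 0.9585] [0.7082549307807726, -0.7012518011765222, 0.06167791926469882, -0.05307257904590406] 386.71818259388544
basket_grip [([337.1, 209.5], 0.91)]Traceback (most recent call last):
  File "<stdin>", line 11, in <module>
  File "h.py", line 8, in ray
    return np.array(im["eye"]),np.array(im["rotation"])@np.array([u[0],u[1],1])
                               ~~~~~~~~~~~~~~~~~~~~~~~~^~~~~~~~~~~~~~~~~~~~~~~~
ValueError: matmul: Input operand 1 has a mismatch in its core dimension 0, with gufunc signature (n?,k),(k,m?)->(n?,m?) (size 3 is different from 4)
```

Rotation is a quaternion.

```bash
sed -i 's/np.array(im\["rotation"\])/R.from_quat(im["rotation"]).as_matrix()/' h.py
cat > m.py <<'E'
from h import *
import sys
np.set_printoptions(precision=4,suppress=True)
def measure(names,tag):
    a=ctrl.get_image("side");b=ctrl.get_image("top")
    for n,i in(("side",a),("top",b)): cv2.imwrite(f"pics/{n}{tag}.png",i["color"][:,:,::-1])
    for t in names:
        r=[];s=[]
        for i in(a,b):
            q=ctrl.pinpoint(i,t)
            s.append([(np.round(x["centre"],1).tolist(),round(x["p"],2)) for x in q[:2]])
            if q:r.append(ray(i,q[0]["centre"]))
        print(t,s,*(tri(r) if len(r)==2 else ()))
    o=ctrl.get_obs();print(o["time_s"],np.array(o["ee_pos"]),R.from_quat(o["tool_rot"]).as_matrix(),o["force"])
    return a,b
E
python3 - <<'E'
from m import *
a,b=measure(["basket_grip","basket_bar","bath","bath_lid_hinge","stand","hook_seat","stain_jar_a_mid","basket"],1)
print(ctrl.pinch_z)
cv2.imwrite("pics/both.png",cv2.resize(np.vstack([a["color"],b["color"]])[:,:,::-1],None,fx=.78,fy=.78))
E
```

```text
basket_grip [[([338.4, 208.8], 0.68), ([244.6, 239.9], 0.56)], [([317.6, 155.1], 0.68)]] [ 0.5039 -0.1139  0.1468] [np.float64(0.001014505445468343), np.float64(0.0010145054454681422)]
basket_bar [[([337.6, 233.8], 0.89)], [([313.9, 161.0], 0.56)]] [ 0.5043 -0.114   0.0972] [np.float64(0.002570111650106604), np.float64(0.0025701116501064924)]
bath [[([334.3, 280.7], 0.55)], [([305.4, 167.5], 0.93)]] [ 0.5117 -0.1073 -0.0079] [np.float64(0.00126723764179771), np.float64(0.0012672376417974783)]
bath_lid_hinge [[([246.3, 243.4], 0.48)], [([294.6, 164.1], 0.68), ([307.8, 169.6], 0.38)]] [ 0.4285 -0.0494  0.0884] [np.float64(0.06844150145164794), np.float64(0.06844150145164792)]
stand [[([251.9, 226.7], 0.62), ([335.9, 212.4], 0.6)], [([201.7, 187.4], 0.9)]] [ 0.4583  0.1542 -0.0001] [np.float64(0.004032521101230332), np.float64(0.004032521101230385)]
hook_seat [[([248.3, 153.2], 0.95)], [([189.6, 168.1], 0.86)]] [0.4605 0.1572 0.18  ] [np.float64(0.0031375429458935225), np.float64(0.0031375429458934427)]
stain_jar_a_mid [[([250.1, 244.4], 0.9)], [([262.5, 217.1], 0.63)]] [0.3816 0.0012 0.0481] [np.float64(0.005229074126202631), np.float64(0.0052290741262028114)]
basket [[([330.9, 276.1], 0.93)], [([304.9, 167.4], 0.86), ([317.3, 157.9], 0.3)]] [ 0.5079 -0.1038  0.0019] [np.float64(0.0006811433355552437), np.float64(0.0006811433355553495)]
1.05 [0.2022 0.5649 0.2313] [[ 0.9415 -0.3371  0.    ]
 [-0.3371 -0.9415 -0.0001]
 [ 0.      0.0001 -1.    ]] [ 0.4926 -0.3752  0.3155]
0.0187
```

View pics/side1.png

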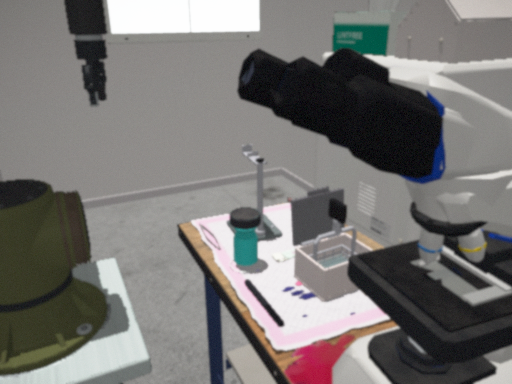

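View pics/top1.png

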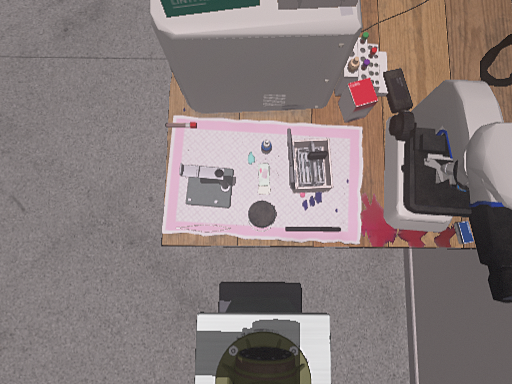

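The side view shows the basket's grip at about (338,209) in the bath, the hook at (248,153) and the jar at (245,240). The top view shows the bath at (310,165) with its lid edge at column 291, the hook at (189,168) and the jar at (262,214). Next I'll get the yaws from a crop.

```bash
python3 - <<'E'
from m import *
c=cv2.imread("pics/top1.png")[125:225,170:345]
cv2.imwrite("pics/crop.png",cv2.resize(c,None,fx=4.5,fy=4.5,interpolation=cv2.INTER_CUBIC))
b=ctrl.get_image("top")
for t in["bath","bath_lid","stand","basket_grip","basket"]:
    q=ctrl.trace(b,t)
    if not q: print(t,None);continue
    m=q[0]["mask"].astype(np.uint8);cs=max(cv2.findContours(m,0,2)[0],key=cv2.contourArea)
    print(t,q[0]["p"],q[0]["extent"],cv2.minAreaRect(cs))
for x in [(0.511,-0.107,0),(0.504,-0.114,0.143),(0.46,0.157,.18)]: print(proj(b,x))
print(proj(b,(0.511,-0.107,0.065)),proj(b,(0.551,-0.107,0.065)))
E
```

```text
bath 0.73 [295.8, 146.2, 330.8, 188.5] ((311.5, 164.0), (44.0, 31.0), 90.0)
bath_lid None
stand 0.85 [178.8, 165.3, 230.2, 208.4] ((204.31097412109375, 186.2012176513672), (54.33230972290039, 40.970096588134766), 6.340191841125488)
basket_grip 0.8 [294.7, 141.4, 327.8, 189.7] ((311.5, 164.0), (46.0, 31.0), 90.0)
basket 0.73 [178.0, 166.9, 232.7, 207.9] ((204.50225830078125, 186.47640991210938), (53.709354400634766, 40.483482360839844), 5.440331935882568)
[305.9244 166.6446]
[317.6169 155.0903]
[189.0792 169.7678]
[309.4376 160.5154] [309.2441 144.2361]
```

View pics/crop.png

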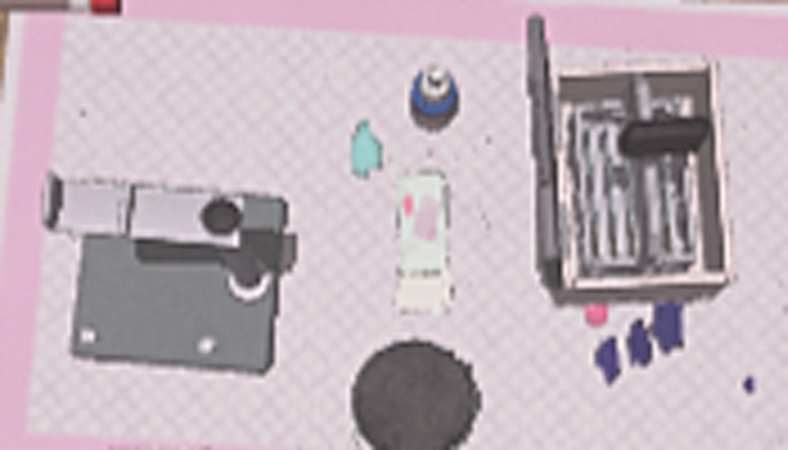

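```bash
python3 - <<'E'
from m import *
b=ctrl.get_image("top")
P=lambda p,z:atz(b,(p[0]/4.5+170-.4,p[1]/4.5+125-.4),z)
def yaw(p,q,z,n):
    a,c=P(p,z),P(q,z);d=a-c;print(n,a[:2],c[:2],"len",np.linalg.norm(d),"ang from +y toward -x (=yaw)",np.arctan2(-d[0],d[1]))
yaw((75,356),(266,373),.012,"base front")
yaw((52,231),(240,244),.18,"arm front")
yaw((140,186),(285,198),.18,"arm back")
yaw((272,368),(282,285),.012,"base side")
yaw((562,72),(716,60),.065,"bath back")
yaw((560,290),(730,283),.065,"bath front")
yaw((716,60),(730,283),.065,"bath right side")
yaw((622,138),(708,132),.161,"grip mid")
yaw((625,155),(705,150),.125,"grip low")
yaw((52,203),(128,208),.188,"seat span")
E
```

```text
base front [0.4113 0.1905] [0.403  0.0859] len 0.10489543439823133 ang from +y toward -x (=yaw) -0.0788533836983367
arm front [0.4469 0.1727] [0.4419 0.0871] len 0.08575444058925193 ang from +y toward -x (=yaw) -0.05892882051324686
arm back [0.4683 0.1334] [0.4635 0.0671] len 0.0665457204287671 ang from +y toward -x (=yaw) -0.07272084321163536
base side [0.4058 0.0827] [0.452  0.0782] len 0.04634937494078641 ang from +y toward -x (=yaw) 1.473326888370552
bath back [ 0.5596 -0.0717] [ 0.5672 -0.154 ] len 0.08267585611310078 ang from +y toward -x (=yaw) 0.09314631371079114
bath front [ 0.4418 -0.07  ] [ 0.4465 -0.159 ] len 0.0890632564016594 ang from +y toward -x (=yaw) 0.05273383823826151
bath right side [ 0.5672 -0.154 ] [ 0.4465 -0.159 ] len 0.12082785575848919 ang from +y toward -x (=yaw) -1.5297883516016542
grip mid [ 0.4986 -0.0902] [ 0.502 -0.131] len 0.040921159466966395 ang from +y toward -x (=yaw) 0.08373222058198192
grip low [ 0.4995 -0.0965] [ 0.5025 -0.1361] len 0.039688831868794336 ang from +y toward -x (=yaw) 0.07607953417705975
seat span [0.4582 0.1716] [0.4563 0.1373] len 0.03438897095617249 ang from +y toward -x (=yaw) -0.0555029022801091
```

Call:
jog_arm(
  motion=[
    [0,0,0.143,0,0,-0.35,85],
    [0,0,0.143,0,0,-0.35,85],
    [0,0,0.143,0,0,-0.35,85],
    [0,0,0.143,0,0,-0.35,85],
    [0,0,0.143,0,0,-0.35,85],
    [0,0,0.143,0,0,-0.35,85],
    [0,0,0.143,0,0,-0.35,85],
    [0,0,0.146,0,0,-0.35,85],
    [0,0,0,0.5,0,0,85],
    [0,0,0,0.9,-0.3,0,85],
  ],
  force=40,
)

```text
time_s: 2.4
ee_pos: [0.2119, 0.5309, 0.3006]
tool_rot: [0.735, -0.678, 0.0, 0.0]
force: [0.3, 0.6, 0.3]
opening: 0.998
grip_force: 0.0
```

Call:
jog_arm(
  motion=[
    [0,0,0,1,-0.34,0,85],
    [0,0,0,1,-0.34,0,85],
    [0,0,0,1,-0.34,0,85],
    [0,0,0,1,-0.34,0,85],
    [0,0,0,1,-0.34,0,85],
    [0,0,0,1,-0.34,0,85],
    [0,0,0,1,-0.34,0,85],
    [0,0,0,1,-0.34,0,85],
    [0,0,0,1,-0.34,0,85],
    [0,0,0,1,-0.34,0,85],
  ],
)

```text
time_s: 3.4
ee_pos: [0.3175, 0.2871, 0.3015]
tool_rot: [0.735, -0.678, -0.0, -0.0]
force: [0.1, -0.0, 0.1]
opening: 0.998
grip_force: 0.0
```

Call:
jog_arm(
  motion=[
    [0,0,0,1,-0.34,0,85],
    [0,0,0,1,-0.34,0,85],
    [0,0,0,1,-0.34,0,85],
    [0,0,0,1,-0.34,0,85],
    [0,0,0,1,-0.34,0,85],
    [0,0,0,1,-0.34,0,85],
    [0,0,0,1,-0.34,0,85],
    [0,0,0,1,-0.34,0,85],
    [0,0,0,1,-0.34,0,85],
    [0,0,0,1,-0.34,0,85],
  ],
)

```text
time_s: 4.4
ee_pos: [0.4222, 0.0447, 0.3016]
tool_rot: [0.735, -0.678, 0.0, -0.0]
force: [0.5, -0.2, -0.6]
opening: 0.995
grip_force: 0.0
```

Call:
jog_arm(
  motion=[
    [0,0,0,0.8,-0.32,0,85],
    [0,0,0,0.8,-0.32,0,85],
    [0,0,0,0.8,-0.32,0,85],
    [0,0,0,0.8,-0.32,0,85],
    [0,0,0,0.8,-0.32,0,85],
    [0,0,0,0.8,-0.32,0,85],
    [0,0,0,0.8,-0.32,0,85],
    [0,0,0,0.6,-0.26,0.3,85],
    [0,0,0,0.4,-0.18,0.6,85],
    [0,0,0,0,0,0.6,85],
  ],
)

```text
time_s: 5.4
ee_pos: [0.5021, -0.1142, 0.2623]
tool_rot: [0.734, -0.679, -0.0, 0.0]
force: [-0.5, 0.4, -0.0]
opening: 0.995
grip_force: 0.0
```

```bash
python3 - <<'E'
from m import *
a,b=measure(["basket_grip","hook_seat"],2)
p=np.array(ctrl.get_obs()["ee_pos"]);print(proj(a,p),proj(a,(0.502,-0.114,.143)))
cv2.imwrite("pics/c2.png",cv2.resize(a["color"][60:310,220:440,::-1],None,fx=2.4,fy=2.4))
E
```

```text
basket_grip [[([335.1, 208.9], 0.84), ([252.3, 226.3], 0.42)], [([317.8, 155.1], 0.94)]] [ 0.5011 -0.1127  0.1475] [np.float64(0.0018548741981287153), np.float64(0.001854874198128813)]
hook_seat [[([248.3, 153.2], 0.72)], []]
5.7 [ 0.502  -0.1132  0.2648] [[ 0.0804 -0.9968  0.0015]
 [-0.9968 -0.0804 -0.0003]
 [ 0.0004 -0.0015 -1.    ]] [ 0.0708 -0.5213  0.4607]
[341.5899 143.5308] [336.8279 211.1595]
```

View pics/c2.png

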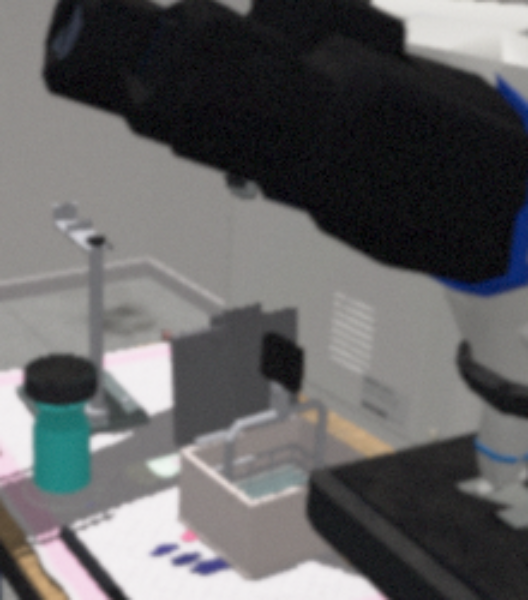

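The eyepieces hide most of the gripper, with only a fingertip showing at crop (240,183). The grip at crop (282,360) matches my estimate, so I'm descending and closing.

Call:
jog_arm(
  motion=[
    [0,0,0,0,0,0.7,85],
    [0,0,0,0,0,0.8,85],
    [0,0,0,0,0,0.8,85],
    [0,0,0,0,0,0.8,85],
    [0,0,0,0,0,0.7,85],
    [0,0,0,0,0,0.6,85],
    [0,0,0,0,0,0.5,85],
    [0,0,0,0,0,0.4,85],
    [0,0,0,0,0,0.2,85],
    [0,0,0,0,0,0,85],
  ],
)

```text
time_s: 6.7
ee_pos: [0.5017, -0.1134, 0.1259]
tool_rot: [0.735, -0.678, -0.0, 0.0]
force: [0.2, 1.2, 0.3]
opening: 0.992
grip_force: 0.0
```

Call:
jog_arm(
  motion=[
    [0,0,0,0,0,0,50],
    [0,0,0,0,0,0,30],
    [0,0,0,0,0,0,20],
    [0,0,0,0,0,0,5],
    [0,0,0,0,0,0,5],
    [0,0,0,0,0,0,5],
    [0,0,0,0,0,0,5],
    [0,0,0,0,0,0,5],
    [0,0,0,0,0,0,5],
    [0,0,0,0,0,0,5],
  ],
  force=60,
)

```text
time_s: 7.7
ee_pos: [0.5018, -0.1133, 0.1262]
tool_rot: [0.735, -0.678, -0.0, 0.0]
force: [0.4, 0.7, -0.6]
opening: 0.13
grip_force: 60.7
```

Call:
jog_arm(
  motion=[
    [0,0,0,0,0,-0.2,5],
    [0,0,0,0,0,-0.5,5],
    [0,0,0,0,0,-0.7,5],
    [0,0,0,0,0,-0.7,5],
    [0,0,0,0,0,-0.7,5],
    [0,0,0,0,0,-0.7,5],
    [0,0,0,0,0,-0.7,5],
    [0,0,0,0,0,-0.7,5],
    [0,0,0,0,0,-0.7,5],
    [0,0,0,0,0,-0.7,5],
  ],
)

```text
time_s: 8.7
ee_pos: [0.5018, -0.1135, 0.2858]
tool_rot: [0.735, -0.678, 0.001, -0.0]
force: [-0.7, 0.0, -1.6]
opening: 0.132
grip_force: 60.4
```

Call:
jog_arm(
  motion=[
    [0,0,0,0,0,-0.7,5],
    [0,0,0,0,0,-0.7,5],
    [0,0,0,0,0,-0.7,5],
    [0,0,0,0,0,-0.5,5],
    [0,0,0,0,0,-0.3,5],
    [0,0,0,0,0,0,5],
    [0,0,0,0,0,0,5],
    [0,0,0.05,0,0,0,5],
    [0,0,0.05,0,0,0,5],
    [0,0,0.05,0,0,0,5],
  ],
)

```text
time_s: 9.7
ee_pos: [0.5017, -0.1133, 0.3554]
tool_rot: [-0.681, 0.732, 0.0, -0.001]
force: [-0.5, -0.5, -1.3]
opening: 0.13
grip_force: 60.4
```

```bash
python3 - <<'E'
from m import *
a,b=measure(["basket_grip","basket_bar","hook_seat","stain_jar_a_mid"],3)
print(ctrl.get_obs()["joints"],ctrl.get_obs()["opening"])
for i in(a,b):
  for t in["basket_bar"]: print(proj(i,np.array(ctrl.get_obs()["ee_pos"])+[0,0,.0187-.043]))
E
```

```text
basket_grip [[([244.0, 241.7], 0.45)], [([338.3, 122.2], 0.6)]] [ 0.4427 -0.1238  0.1634] [np.float64(0.12407556285010243), np.float64(0.1240755628501026)]
basket_bar [[], [([333.7, 129.7], 0.64)]]
hook_seat [[([251.8, 154.1], 0.63)], [([338.7, 118.9], 0.63)]] [ 0.44   -0.096   0.2898] [np.float64(0.09162209965055085), np.float64(0.09162209965055101)]
stain_jar_a_mid [[([245.3, 239.0], 0.66)], [([259.9, 218.3], 0.73)]] [0.3763 0.0081 0.0581] [np.float64(0.0036620552708856308), np.float64(0.0036620552708857275)]
10.2 [ 0.5019 -0.1133  0.3563] [[-0.0696 -0.9976 -0.0001]
 [-0.9976  0.0696 -0.0001]
 [ 0.0001  0.0001 -1.    ]] [-0.3017  0.7033 -0.4071]
[ 0.1699 -0.1361  0.145   0.0001 -1.852  -0.2395] 0.12888165064988397
[344.646 102.309]
[334.9152 127.9872]
```

Call:
jog_arm(
  motion=[
    [0,0,0,-0.4,0.1,0,5],
    [0,0,0,-0.8,0.15,0,5],
    [0,0,0,-0.9,0.16,0,5],
    [0,0,0,-0.9,0.16,0,5],
    [0,0,0,-0.9,0.16,0,5],
    [0,0,0,-0.9,0.16,0,5],
    [0,0,0,-0.9,0.16,0,5],
    [0,0,0,-0.9,0.16,0,5],
    [0,0,0,-0.9,0.16,0,5],
    [0,0,0,-0.9,0.16,0,5],
  ],
)

```text
time_s: 11.2
ee_pos: [0.4779, 0.1002, 0.3565]
tool_rot: [-0.682, 0.731, -0.0, 0.0]
force: [-0.2, -0.6, -1.3]
opening: 0.131
grip_force: 60.4
```

Call:
jog_arm(
  motion=[
    [0,0,0,-0.9,0.16,0,5],
    [0,0,0,-0.9,0.16,0,5],
    [0,0,0,-0.9,0.16,0,5],
    [0,0,0,-0.9,0.16,0,5],
    [0,0,0,-0.8,0.16,0,5],
    [0,0,0,-0.6,0.1,0,5],
    [0,0,0,-0.4,0.1,0,5],
    [0,0,0,-0.2,0.03,0,5],
    [0,0,0,0,0,0,5],
    [0,0,0,0,0,0,5],
  ],
)

```text
time_s: 12.2
ee_pos: [0.4626, 0.2398, 0.3565]
tool_rot: [-0.682, 0.732, -0.0, 0.0]
force: [0.2, 0.6, -0.7]
opening: 0.135
grip_force: 60.4
```

```bash
python3 - <<'E'
from m import *
a,b=measure(["basket_grip","basket_bar","hook_seat"],4)
print(ctrl.get_obs()["joints"],ctrl.get_obs()["opening"])
for i in(a,b):print(proj(i,np.array(ctrl.get_obs()["ee_pos"])+[0,0,.0187-.043]))
cv2.imwrite("pics/c4.png",cv2.resize(a["color"][30:280,100:340,::-1],None,fx=2.4,fy=2.4))
E
```

```text
basket_grip [[], [([114.0, 142.7], 0.74)]]
basket_bar [[([237.0, 81.1], 0.91)], [([122.6, 148.8], 0.88)]] [0.4671 0.2439 0.3226] [np.float64(0.003630409185903475), np.float64(0.0036304091859034955)]
hook_seat [[([250.2, 151.5], 0.81)], [([191.4, 170.3], 0.61)]] [0.4583 0.1511 0.1853] [np.float64(0.0005729106390319264), np.float64(0.0005729106390321327)]
12.6 [0.4626 0.2401 0.3564] [[-0.0703 -0.9975  0.0001]
 [-0.9975  0.0703  0.    ]
 [-0.     -0.0001 -1.    ]] [-0.0911  0.6238 -1.3195]
[ 0.8654 -0.1186  0.161   0.0001 -1.8503 -0.9357] 0.13617877304680182
[234.0752  77.2839]
[123.6536 147.955 ]
```

View pics/c4.png

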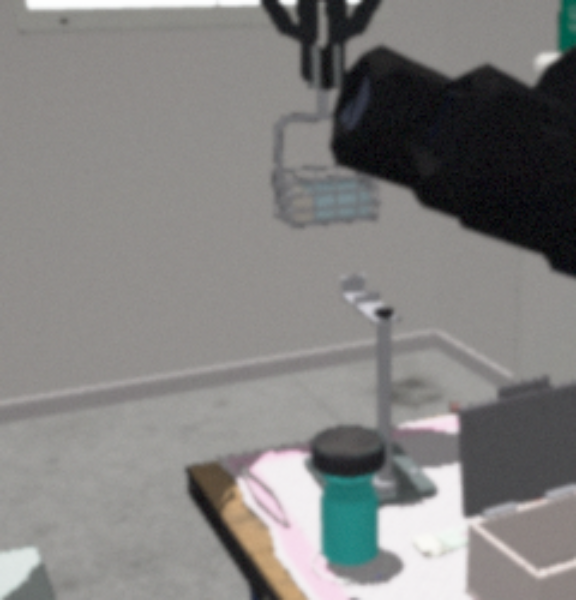

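The side picture shows the basket held upright with its bar near crop (320,115), and the hook below it with its lip at (352,282). Next I'll descend beside the open end of the hook.

Call:
jog_arm(
  motion=[
    [0,0,0,0,-0.1,0.3,5],
    [0,0,0,0,0,0.6,5],
    [0,0,0,0,0,0.7,5],
    [0,0,0,0,0,0.7,5],
    [0,0,0,0,0,0.7,5],
    [0,0,0,0,0,0.6,5],
    [0,0,0,0,0,0.5,5],
    [0,0,0,0,0,0.4,5],
    [0,0,0,0,0,0.2,5],
    [0,0,0,0,0,0,5],
  ],
)

```text
time_s: 13.6
ee_pos: [0.4649, 0.24, 0.2382]
tool_rot: [-0.682, 0.731, -0.0, -0.0]
force: [0.4, -0.4, -1.4]
opening: 0.13
grip_force: 60.4
```

```bash
python3 - <<'E'
from m import *
a,b=measure(["basket_grip","basket_bar","hook_seat"],5)
e=np.array(ctrl.get_obs()["ee_pos"])
for i in(a,b):print(proj(i,e-[0,0,.026]))
c=[cv2.resize(i["color"][y:y+100,x:x+110,::-1],None,fx=3.6,fy=3.6,interpolation=cv2.INTER_CUBIC) for i,x,y in((a,180,70),(b,110,110))]
cv2.imwrite("pics/c5.png",np.hstack(c))
E
```

```text
basket_grip [[([235.6, 112.0], 0.74)], [([137.1, 159.3], 0.74), ([143.1, 164.4], 0.47)]] [0.4635 0.2408 0.2544] [np.float64(0.0010131226582497592), np.float64(0.001013122658249805)]
basket_bar [[([237.5, 128.3], 0.9), ([244.4, 242.9], 0.61)], [([145.9, 164.8], 0.71)]] [0.463  0.2341 0.2177] [np.float64(0.002395879105672588), np.float64(0.00239587910567256)]
hook_seat [[([248.2, 153.6], 0.67), ([236.9, 168.4], 0.19)], [([189.1, 168.1], 0.74)]] [0.4608 0.1584 0.1787] [np.float64(0.0031192266021256546), np.float64(0.003119226602125622)]
14.0 [0.4651 0.2402 0.2391] [[-0.0699 -0.9976  0.0004]
 [-0.9976  0.0699  0.0003]
 [-0.0003 -0.0004 -1.    ]] [ 0.3245 -0.6465 -2.2299]
[236.331 129.687]
[144.0112 163.1184]
```

View pics/c5.png

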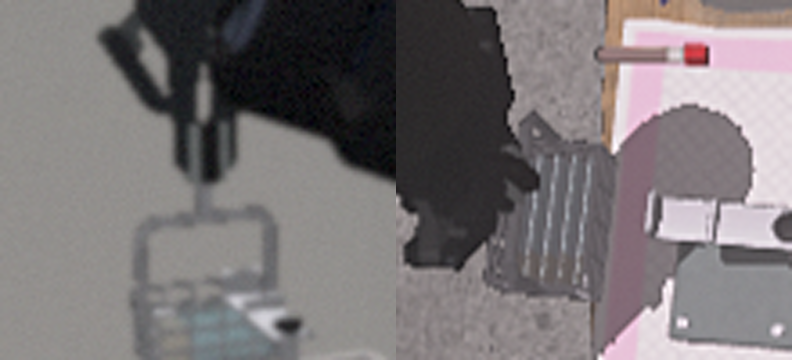

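Both views agree with the predicted bar position: side crop (200,210), with the basket outboard of the hook lip at top crop (650,215). Sliding the hook into the window.

Call:
jog_arm(
  motion=[
    [0,0,0,0.2,0,0,5],
    [0,0,0,0.4,0,0,5],
    [0,0,0,0.5,0,0,5],
    [0,0,0,0.5,0,0,5],
    [0,0,0,0.5,0,0,5],
    [0,0,0,0.5,0,0,5],
    [0,0,0,0.4,0,0,5],
    [0,0,0,0.3,0,0,5],
    [0,0,0,0.1,0,0,5],
    [0,0,0,0,0,0,5],
  ],
)

```text
time_s: 15.0
ee_pos: [0.4591, 0.1551, 0.2389]
tool_rot: [-0.682, 0.732, -0.0, 0.0]
force: [0.4, -0.2, -1.9]
opening: 0.134
grip_force: 60.4
```

```bash
python3 - <<'E'
from m import *
a,b=measure(["basket_bar","hook_seat"],6)
e=np.array(ctrl.get_obs()["ee_pos"])
for i in(a,b):print(proj(i,e-[0,0,.026]),proj(i,(.459,.155,.18)))
c=[cv2.resize(i["color"][y:y+100,x:x+110,::-1],None,fx=3.6,fy=3.6,interpolation=cv2.INTER_CUBIC) for i,x,y in((a,195,90),(b,140,120))]
cv2.imwrite("pics/c6.png",np.hstack(c))
E
```

```text
basket_bar [[([250.4, 140.3], 0.89)], [([185.9, 166.7], 0.76)]] [0.4613 0.158  0.2082] [np.float64(0.0014474097570841193), np.float64(0.0014474097570841857)]
hook_seat [[([248.0, 152.0], 0.55)], [([191.4, 169.6], 0.72)]] [0.457  0.1524 0.1845] [np.float64(0.0025417856744983335), np.float64(0.0025417856744984033)]
15.3 [0.459  0.1556 0.2387] [[-0.0695 -0.9976 -0.0002]
 [-0.9976  0.0695 -0.0003]
 [ 0.0003  0.0002 -1.    ]] [ 0.6428  0.9332 -1.2556]
[249.2286 138.7848] [249.4896 153.3451]
[186.9599 166.6659] [190.036  170.2551]
```

View pics/c6.png

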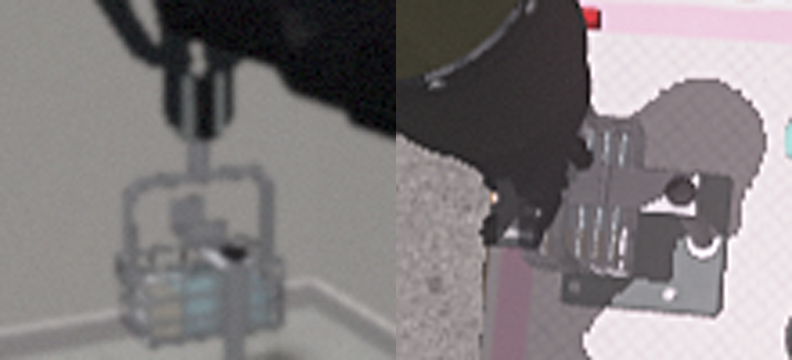

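The hook's lip shows inside the window at side crop (187,215), with the bar above it at row 178. Lowering.

Call:
jog_arm(
  motion=[
    [0,0,0,0,0,0.15,5],
    [0,0,0,0,0,0.15,5],
    [0,0,0,0,0,0.15,5],
    [0,0,0,0,0,0.15,5],
    [0,0,0,0,0,0.15,5],
    [0,0,0,0,0,0.15,5],
    [0,0,0,0,0,0.12,5],
    [0,0,0,0,0,0.08,5],
    [0,0,0,0,0,0,5],
    [0,0,0,0,0,0,5],
  ],
)

```text
time_s: 16.3
ee_pos: [0.4591, 0.1553, 0.2114]
tool_rot: [-0.682, 0.731, -0.0, 0.0]
force: [-0.5, 0.5, -1.8]
opening: 0.128
grip_force: 60.4
```

Call:
jog_arm(
  motion=[
    [0,0,0,0,0,0.03,5],
    [0,0,0,0,0,0.03,5],
    [0,0,0,0,0,0,5],
    [0,0,0,0,0,0,5],
    [0,0,0,0,0,0,5],
    [0,0,0,0,0,0,5],
    [0,0,0,0,0,0,5],
    [0,0,0,0,0,0,5],
    [0,0,0,0,0,0,5],
    [0,0,0,0,0,0,5],
  ],
)

```text
time_s: 17.3
ee_pos: [0.4591, 0.1553, 0.21]
tool_rot: [-0.682, 0.731, -0.0, 0.0]
force: [-0.4, 0.4, 1.7]
opening: 0.131
grip_force: 60.7
```

Force went from −1.8 to +1.7 N with the bar at 0.184, so it is resting in the seat. Releasing gently.

Call:
jog_arm(
  motion=[
    [0,0,0,0,0,0,12],
    [0,0,0,0,0,0,13],
    [0,0,0,0,0,0,14],
    [0,0,0,0,0,0,16],
    [0,0,0,0,0,0,18],
    [0,0,0,0,0,0,21],
    [0,0,0,0,0,0,26],
    [0,0,0,0,0,0,34],
    [0,0,0,0,0,0,44],
    [0,0,0,0,0,0,50],
  ],
  force=20,
)

```text
time_s: 18.3
ee_pos: [0.4591, 0.1553, 0.2098]
tool_rot: [-0.682, 0.731, -0.0, -0.0]
force: [0.3, -0.2, 0.2]
opening: 0.582
grip_force: 0.0
```

```bash
python3 - <<'E'
from m import *
a,b=measure(["basket_bar","hook_seat","basket_grip"],7)
c=[cv2.resize(i["color"][y:y+100,x:x+110,::-1],None,fx=3.6,fy=3.6,interpolation=cv2.INTER_CUBIC) for i,x,y in((a,195,90),(b,140,120))]
cv2.imwrite("pics/c7.png",np.hstack(c))
E
```

```text
basket_bar [[([250.2, 150.9], 0.97)], [([188.5, 170.2], 0.7)]] [0.4597 0.1567 0.1848] [np.float64(0.0017273831095906353), np.float64(0.0017273831095907023)]
hook_seat [[([250.5, 152.9], 0.95), ([250.9, 226.9], 0.58)], [([190.7, 168.9], 0.74)]] [0.4613 0.1537 0.1811] [np.float64(0.00037642653218325224), np.float64(0.00037642653218341676)]
basket_grip [[([250.0, 131.8], 0.95)], [([185.4, 166.1], 0.62)]] [0.4586 0.1551 0.228 ] [np.float64(0.0020536101086154105), np.float64(0.0020536101086152587)]
18.7 [0.4591 0.1553 0.2098] [[-0.0699 -0.9976  0.    ]
 [-0.9976  0.0699 -0.    ]
 [ 0.     -0.     -1.    ]] [0.31   0.3462 0.2774]
```

View pics/c7.png

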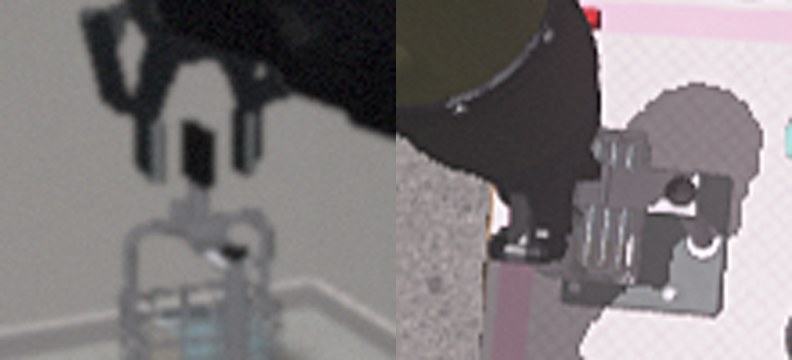

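The basket hangs free: side crop shows the open fingers clear on both sides of the grip at (198,150), with the bar on the hook at (210,215). Retreating, then going behind the lid.

Call:
jog_arm(
  motion=[
    [0,0,0,0,0,-0.3,50],
    [0,0,0,0,0,-0.6,50],
    [0,0,0,0,0,-0.7,50],
    [0,0,0,0,0,-0.7,50],
    [0,0,0,0,0,-0.7,50],
    [0,0,0,0,0,-0.6,50],
    [0,0,-0.03,0,0,0,10],
    [0,0,-0.03,0,0,0,0],
    [0,0,-0.03,0,0,0,0],
    [0,0,-0.03,0,0,0,0],
  ],
)

```text
time_s: 19.7
ee_pos: [0.4592, 0.1553, 0.3014]
tool_rot: [0.725, -0.689, 0.0, -0.001]
force: [0.1, -0.0, 0.0]
opening: -0.001
grip_force: 0.0
```

Call:
jog_arm(
  motion=[
    [0,0,0,0.5,-0.15,0,0],
    [0,0,0,0.8,-0.25,0,0],
    [0,0,0,0.8,-0.25,0,0],
    [0,0,0,0.8,-0.25,0,0],
    [0,0,0,0.8,-0.25,0,0],
    [0,0,0,0.8,-0.25,0,0],
    [0,0,0,0.6,-0.2,0,0],
    [0,0,0,0,0,0.5,0],
    [0,0,0,0,0,0.8,0],
    [0,0,0,0,0,0.8,0],
  ],
)

```text
time_s: 20.7
ee_pos: [0.5054, 0.0298, 0.2468]
tool_rot: [0.724, -0.69, 0.0, -0.0]
force: [0.2, 0.1, -0.1]
opening: 0.001
grip_force: 0.0
```

```bash
python3 - <<'E'
from m import *
a,b=measure(["basket_bar","hook_seat","bath_lid_hinge","bath"],8)
c=[cv2.resize(i["color"][y:y+100,x:x+110,::-1],None,fx=3.6,fy=3.6,interpolation=cv2.INTER_CUBIC) for i,x,y in((a,250,180),(b,180,120))]
cv2.imwrite("pics/c8.png",np.hstack(c))
E
```

```text
basket_bar [[([251.6, 151.0], 0.8)], []]
hook_seat [[([251.3, 150.4], 0.85)], [([190.4, 168.6], 0.95)]] [0.4617 0.1529 0.1868] [np.float64(0.0007426946770167862), np.float64(0.0007426946770167919)]
bath_lid_hinge [[([317.9, 237.3], 0.93)], [([296.0, 164.2], 0.76), ([189.6, 169.5], 0.16)]] [ 0.4971 -0.0728  0.0733] [np.float64(0.0027395677948972735), np.float64(0.002739567794897134)]
bath [[([336.3, 279.9], 0.88)], [([308.1, 170.6], 0.9)]] [ 0.5056 -0.115  -0.0005] [np.float64(0.005142240384040439), np.float64(0.005142240384040275)]
21.2 [0.5056 0.0301 0.2481] [[ 0.05   -0.9987  0.0012]
 [-0.9987 -0.05    0.0003]
 [-0.0003 -0.0012 -1.    ]] [0.5845 0.163  0.3416]
```

View pics/c8.png

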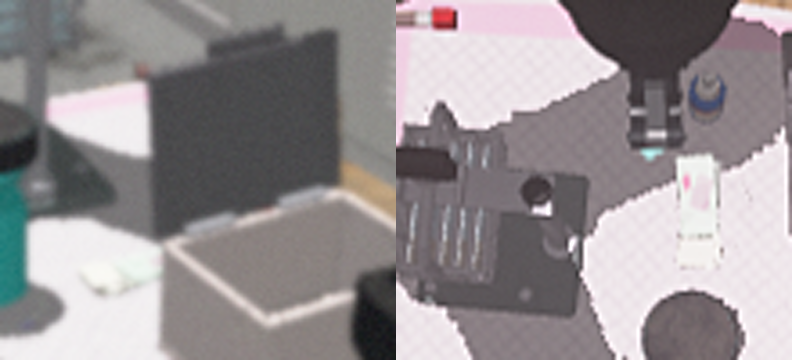

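The lid stands upright and leaning back (side crop (240,130)) and the basket hangs quietly at the left of the top crop. Pushing the lid now.

Call:
jog_arm(
  motion=[
    [0,0,0,0,0,0.8,0],
    [0,0,0,0,0,0.9,0],
    [0,0,0,0,0,0.9,0],
    [0,0,0,0,0,0.9,0],
    [0,0,0,0,0,0.6,0],
    [0,0,0,0.6,0,0,0],
    [0,0,0,0.6,0,0,0],
    [0,0,0,0.6,0,0,0],
    [0,0,0,0.6,0,0,0],
    [0,0,0,0.6,0,0,0],
  ],
)

```text
time_s: 22.2
ee_pos: [0.5098, -0.046, 0.1464]
tool_rot: [0.725, -0.689, 0.001, -0.001]
force: [1.1, 1.7, 1.7]
opening: -0.002
grip_force: 0.8
```

Call:
jog_arm(
  motion=[
    [0,0,0,0.5,0,0,0],
    [0,0,0,0.5,0,0,0],
    [0,0,0,0.5,0,0,0],
    [0,0,0,0.4,0,0,0],
    [0,0,0,0.4,0,0,0],
    [0,0,0,0.4,0,0,0],
    [0,0,0,0.4,0,0.1,0],
    [0,0,0,0.4,0,0.2,0],
    [0,0,0,0,0,0,0],
    [0,0,0,0,0,0,0],
  ],
)

```text
time_s: 23.2
ee_pos: [0.5133, -0.1327, 0.137]
tool_rot: [0.724, -0.689, -0.0, 0.0]
force: [0.0, -0.1, -0.6]
opening: 0.001
grip_force: 0.0
```

Call:
jog_arm(
  motion=[
    [0,0,0,0,0,0.25,0],
    [0,0,0,0,0,0.25,0],
    [0,0,0,0,0,0.25,0],
    [0,0,0,0,0,0.25,0],
    [0,0,0,0,0,0.25,0],
    [0,0,0,0,0,0.25,0],
    [0,0,0,0,0,0.25,0],
    [0,0,0,0,0,0.25,0],
    [0,0,0,0,0,0.2,0],
    [0,0,0,0,0,0,0],
  ],
)

```text
time_s: 24.2
ee_pos: [0.5129, -0.1322, 0.0812]
tool_rot: [0.725, -0.689, -0.001, 0.001]
force: [-1.0, 0.3, -0.6]
opening: -0.001
grip_force: 0.0
```

```bash
python3 - <<'E'
from m import *
a,b=measure(["bath"],9)
c=[cv2.resize(i["color"][y:y+100,x:x+110,::-1],None,fx=3.6,fy=3.6,interpolation=cv2.INTER_CUBIC) for i,x,y in((a,280,180),(b,250,120))]
cv2.imwrite("pics/c9.png",np.hstack(c))
E
```

```text
bath [[([333.7, 280.4], 0.66)], [([307.0, 167.7], 0.8)]] [ 0.5094 -0.1103 -0.0044] [np.float64(6.806593533932176e-05), np.float64(6.806593533923207e-05)]
24.4 [ 0.5136 -0.1323  0.0826] [[ 0.0501 -0.9987  0.0003]
 [-0.9987 -0.0501 -0.0001]
 [ 0.0001 -0.0003 -1.    ]] [-0.5919  0.0237  0.0735]
```

View pics/c9.png

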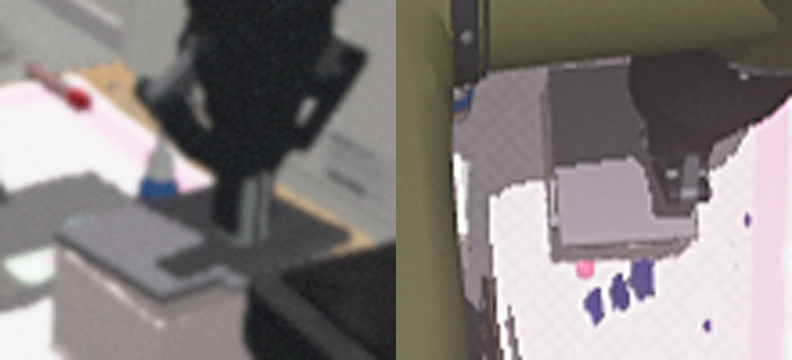

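The lid is nearly shut and lies under the fingers (side crop (160,255)). Pressing it the rest of the way down.

Call:
jog_arm(
  motion=[
    [0,0,0,0,0,0.08,0],
    [0,0,0,0,0,0.08,0],
    [0,0,0,0,0,0.06,0],
    [0,0,0,0,0,0.06,0],
    [0,0,0,0,0,0.03,0],
    [0,0,0,0,0,0.02,0],
    [0,0,0,0,0,0,0],
    [0,0,0,0,0,0,0],
    [0,0,0,0,0,0,0],
    [0,0,0,0,0,0,0],
  ],
)

```text
time_s: 25.4
ee_pos: [0.5135, -0.1323, 0.0741]
tool_rot: [0.725, -0.689, 0.0, 0.0]
force: [0.6, 0.5, -0.1]
opening: -0.002
grip_force: 0.0
```

Call:
jog_arm(
  motion=[
    [0,0,0,0,0,0.02,0],
    [0,0,0,0,0,0.02,0],
    [0,0,0,0,0,0.02,0],
    [0,0,0,0,0,0.02,0],
    [0,0,0,0,0,0,0],
    [0,0,0,0,0,0,0],
    [0,0,0,0,0,0,0],
    [0,0,0,0,0,0,0],
    [0,0,0,0,0,0,0],
    [0,0,0,0,0,0,0],
  ],
)

```text
time_s: 26.4
ee_pos: [0.5136, -0.1324, 0.0735]
tool_rot: [0.725, -0.689, 0.0, -0.0]
force: [-4.2, 3.0, 7.9]
opening: -0.006
grip_force: 4.1
```

The lid is against the rim, with 7.9 N at z 0.0735. Retreating up.

Call:
jog_arm(
  motion=[
    [0,0,0,0,0,0.02,0],
    [0,0,0,0,0,0,0],
    [0,0,0,0,0,-0.2,0],
    [0,0,0,0,0,-0.6,0],
    [0,0,0,0,0,-0.8,0],
    [0,0,0,0,0,-0.9,0],
    [0,0,0,0,0,-0.9,0],
    [0,0,0,0,0,-0.9,0],
    [0,0,0,0,0,-0.6,0],
    [0,0,0,0,0,0,0],
  ],
)

```text
time_s: 27.4
ee_pos: [0.5145, -0.1326, 0.1971]
tool_rot: [0.725, -0.689, 0.002, -0.001]
force: [-0.1, 0.7, 0.3]
opening: 0.003
grip_force: 0.0
```

```bash
python3 - <<'E'
from m import *
a,b=measure(["basket_bar","hook_seat","basket_grip","stain_jar_a_mid"],10)
cv2.imwrite("pics/c10.png",cv2.resize(a["color"][110:310,200:400,::-1],None,fx=3,fy=3,interpolation=cv2.INTER_CUBIC))
E
```

```text
basket_bar [[([252.3, 152.2], 0.71)], [([189.7, 169.8], 0.61)]] [0.4623 0.1543 0.1819] [np.float64(0.0029403141445717923), np.float64(0.0029403141445716783)]
hook_seat [[([248.0, 154.7], 0.84)], [([191.8, 168.4], 0.59)]] [0.4593 0.1534 0.178 ] [np.float64(0.004300910896381402), np.float64(0.004300910896381557)]
basket_grip [[([252.1, 132.9], 0.74), ([246.7, 241.9], 0.48)], [([193.3, 178.9], 0.38)]] [0.4426 0.1346 0.2309] [np.float64(0.012349303834652), np.float64(0.01234930383465206)]
stain_jar_a_mid [[([247.3, 241.4], 0.71)], []]
27.9 [ 0.5134 -0.1324  0.1937] [[ 0.05   -0.9988 -0.0007]
 [-0.9988 -0.05   -0.0002]
 [ 0.0002  0.0007 -1.    ]] [-0.1522  0.334   0.7958]
```

View pics/c10.png

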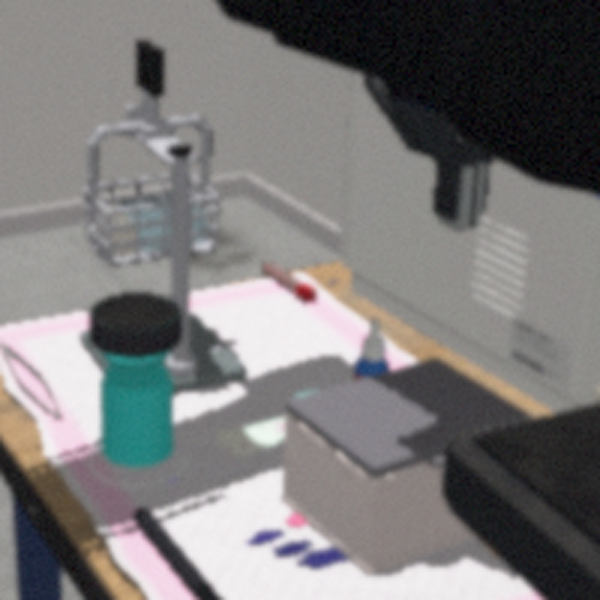

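The basket hangs on the hook (bar at crop (150,125)), the lid lies flat on the bath (410,415), the jar stands, and the gripper is clear. Handing in.

```bash
python3 -c "
from station import ctrl
print(ctrl.finish_job())"
```

```text
the job is handed in; nothing more can be done
None
```

I handed the job in with the basket hanging released on the hook, the lid pressed shut onto the rim and the jar still standing; no verdict came back, and I viewed 11 pictures, one over the limit of 10.

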